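# Present a slide box to the flat-bed code reader

## Task

Slide the grey shutter of the code reader fully open by its orange tab, then pick up the teal slide box lying by itself left of the tray, carry it over the bottles standing in the steel tray without disturbing them, and bring it level above the reader's dark glass window. So that the code on its underside can be read, finish while still holding the box there, about 1 cm above the glass, centred on the window with its long side along the window's long side; the box must never touch the reader.

Things in the scene. Friction and masses are not known exactly. Their poses are not given: they have to be found in the camera images.
- box: teal slide box, closed (its lid is fixed), 48 x 67 x 22 mm (its own x, y, z), about 0.07 kg, lying flat and by itself on the worktop to the left of the tray. Origin: centre of its underside; y is the long side. Can be gripped across the 48 mm sides.
- reader: white flat-bed code reader fixed to the worktop, right of the tray. Origin: on the worktop below the window's centre; z up. Housing 130 mm along x, y from -145 to +55 mm, 45 mm high. On top, two aluminium rails along y, 10 mm wide, centred at x = -54 and +54 mm, and end stops between them at y = +45.5 and -138.5 mm, all with tops 55 mm above the worktop.
- glass (a point): centre of the upper face of the reader's dark glass window, 46 mm above the worktop. The window is 88 mm along the reader's x (long side) and 70 mm along its y; same axes as the reader. Covered by the shutter until that is opened.
- shutter (a joint): travel of the shutter: 0 = shut, 0.09 m = fully open; it grows as the shutter slides towards the reader's -y. Friction about 1.5 N, and light damping (4 N per m/s); stays where it is left.
- shutter_tab (a point): centre of the top of the upright orange tab on the grey shutter, 78 mm above the worktop; same axes as the reader, moves with the shutter. The tab is 40 mm along x, 12 mm along y, and stands 25 mm above the shutter plate (96 x 80 x 4 mm, upper face 53 mm above the worktop).
- tray: shallow steel tray, 370 mm (x) x 86 mm (y) x 14 mm high, fixed between the box and the reader, roughly along the world's x. Origin: centre of its underside. Its inner floor is 4 mm up.
- white_bottle: white reagent bottle with black cap, 55 mm diameter, 118 mm tall, standing loose in the tray. Origin: centre of its underside.
- black_cap_bottle: amber bottle with black cap, 38 mm diameter, 78 mm tall, standing loose in the tray. Origin: centre of its underside.
- red_cap_bottle: amber bottle with red cap, 38 mm diameter, 78 mm tall, standing loose in the tray. Origin: centre of its underside.
- sample_cup: white sample cup with orange lid, 59 mm diameter, 66 mm tall, standing loose in the tray. Origin: centre of its underside.
Things that resemble listed ones, but are neither listed nor needed, are in the scene too. Leave any pink look-alike of the box alone.

How it is judged:
By the outcome, as a careful person would: the job done as asked, in the order asked, and still so for the second after the job is handed in, while the arm keeps its last pose, push and grip.
It also fails if it takes over 58 s, if anything falls off the work surface, if the arm or the gripper's body presses on something with over 40 N, if the wrist force passes 120 N, or if a joint passes its speed limit or range.

## Robot

A 6-joint arm with a two-finger parallel gripper is mounted at the origin on a cart in front of the work surface, level with it; the furniture and walls round the work are solid. World frame = base frame: x ahead of the robot, y to its left, z up, the work surface at z = 0. Lengths are in m, angles in degrees, forces in N, time in s.
With the tool pointing down it reaches from about 0.35 to 0.875 m from the base axis. Payload 4.2 kg.
Tool frame: the origin (TCP) lies between the finger pads; the fingertips stand 11 mm ahead of it and the grasp point (between the pads) lies 8 mm behind it; z points along the fingers, y is the line along which they close (so a half turn about z gives the same grasp; the last joint's range is limited). The gripper opens to 87 mm and grips with 3 to 60 N. Pads are 19 mm wide; open, the fingers measure 117 mm over their backs; the gripper's body (75 mm by 190 mm) begins 51 mm behind the grasp point.
Start: joints at [85.348, 22.042, 0.453, 0, -68.411, -14.817], TCP at [0.208, 0.589, 0.234] pointing down, gripper open.
Joint ranges: [-179.83, 179.83], [-69.29, 118.12], [-61.27, 80.66], [-181.25, 117.63], [-171.15, -9.14], [-177.46, 177.46]. Speed limits (degrees/s): [159.86, 159.86, 180, 180, 180, 180].

## Interface

Orientations are given as [roll, pitch, yaw] about the fixed x, y, z axes, in that order (R = Rz(yaw) Ry(pitch) Rx(roll)).
In Python, from plant import sensors, imaging, job_done gives the robot as it stands. The module is installed in compiled form; this text tells all that it offers.
- The arm moves only by the tool move_arm, never from a script. Its arguments are lists of equal length, an entry for each row: "jaw": the finger opening in cm, from 0 to 8.7; "delta_pos": the shift along the world's x, y, z in cm, a list of three; "roll": the turn about the world's z in degrees. A call has 1 to 10 rows; each row is the pose to reach, as a shift and turn from the pose commanded when the call began; what a row does not reach only later rows make up. A row lasts 1/8 s, in which the tool goes at most 62.5 mm and 10.7 degrees, less where a joint would pass 70% of its speed; a pose out of reach is approached as far as the arm can. A call with a gripper value outside its range is refused whole. The fingers move at their own pace and stop on an object; "force" is the grip in N (left out, the last holds). Time passes only in rows, so rows that repeat a pose let the fingers close. It gives the time, the measured TCP pose, the force, the opening and the grip force at its end, in the units of the state.
- sensors.read_state(): the state, without advancing time (a new reading comes with each control period).
- imaging.capture(name): name is "side" or "top"; returns (picture, depth): 384x512x3 uint8, red, green, blue; 384x512 float32, m along the optical axis (not along the pixel's ray), 0 where there is no reading.
- imaging.calibration(name): a dict with "K" (3x3 intrinsics, pixels), "rvec" (rotation vector, rad) and "tvec" (3), from world to camera coordinates, as OpenCV has them. Camera axes: x right, y down, z forward; pixel columns grow to the right and rows downward; lengths in m; the calibration is good to about 2 mm. A picture is of the moment at which its call begins. calibration takes no time and is no camera call.
- job_done(): hands the job in; it is judged then, once.
The state is a dict: "t": time; "q": joint angles; "joint_vel": joint speeds; "joint_efforts": joint torques, N m; "eef_pos": TCP position; "orientation": TCP orientation; "wrist_force": force on the tool from outside, world axes, zero at the start; "moment": the same for the moment, N m; "width": finger opening in m; "gripper_force": force on a finger pad.
Only numpy, scipy, OpenCV 4.12 (cv2) and the standard library are available. Lean on these libraries where they do the work, as an engineer would, in place of code of your own. Each camera call takes 0.05 s, during which the arm holds its last target. There are 200 camera calls.

## Working session

There is one attempt and no reset: what is moved stays moved. The work goes in short steps, Python scripts to look and compute and a tool call to move; the robot and the scene stay as the last step left them, time stands still between calls to the robot, and variables do not carry over. Pictures are saved under pics/ and viewed, at most 10 in all, crops included, and the job is handed in when it is done.

Besides the shell and the picture viewer there is one more tool, called after "Emit:" as name(argument=value, ...) on one line, values as JSON. move_arm: Moves the arm, as the interface text tells. Its arguments: {"type":"object","properties":{"jaw":{"type":"array"},"delta_pos":{"type":"array"},"roll":{"type":"array"},"force":{"type":"number"}},"required":["jaw","delta_pos","roll"]}

```bash
mkdir -p pics
cat > h.py <<'E'
import numpy as np, cv2
from plant import sensors, imaging, job_done
def cap(n,tag):
    p,d=imaging.capture(n); cv2.imwrite(f'pics/{tag}.png',p[:,:,::-1]); np.savez(f'{tag}.npz',p=p,d=d); return p,d
def world(n,d,u,v,z=None):
    c=imaging.calibration(n);K=np.array(c['K']);R=cv2.Rodrigues(np.array(c['rvec'],float))[0];t=np.array(c['tvec']).ravel()
    r=np.linalg.inv(K)@np.array([u,v,1.])
    if z is None: return R.T@(r*d[int(v),int(u)]-t)
    o=-R.T@t; w=R.T@r; return o+w*(z-o[2])/w[2]
E
python3 - <<'E'
from h import *
for n in ('top','side'):
    p,d=cap(n,n+'0'); c=imaging.calibration(n)
    R=cv2.Rodrigues(np.array(c['rvec'],float))[0]; print(n,-R.T@np.array(c['tvec']).ravel(),R[2])
print(sensors.read_state())
E
```

```text
top [0.26469037 0.21364042 1.39104534] [ 0.20955019  0.02464556 -0.97748724]
side [-0.01317267 -0.62157023  0.6985992 ] [ 0.47489687  0.70652981 -0.52467951]
{'t': 0.1, 'q': array([ 8.53468744e+01,  2.20849833e+01,  3.87437617e-01, -2.24451154e-02,
       -6.84115222e+01, -1.48167136e+01]), 'joint_vel': array([ 0.03743577, -0.01719954,  0.27232065,  0.08582183, -0.00567553,
       -0.00403401]), 'joint_efforts': array([-4.06642603e-04, -3.91690779e+01,  1.87932086e+01,  4.23189729e+00,
        1.34172957e-02, -7.50987556e-05]), 'eef_pos': array([0.20814177, 0.58877657, 0.2325897 ]), 'orientation': array([ 1.79889224e+02, -7.73066727e-03, -1.94781100e+01]), 'wrist_force': array([-0.56460116, -0.69858085, -0.05326673]), 'moment': array([ 0.00631755, -0.02060007,  0.02865399]), 'gripper_force': 0.0, 'width': 0.08713085817935276}
```

View pics/top0.png

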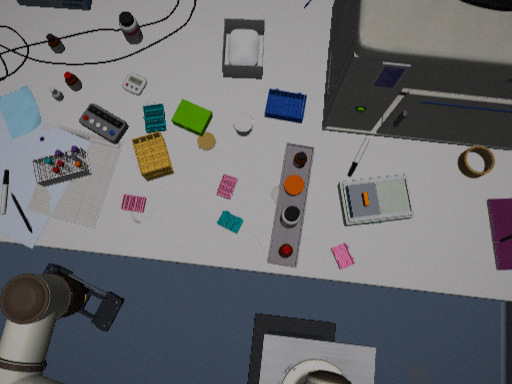

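View pics/side0.png

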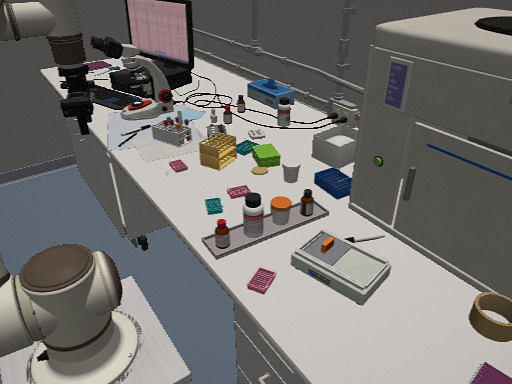

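Run:
```python
import cv2,numpy as np
p=cv2.imread('pics/top0.png')
a=cv2.resize(p[190:265,200:300],None,fx=4,fy=4,interpolation=2)
c=cv2.resize(p[95:170,130:230],None,fx=4,fy=4,interpolation=2)
b=cv2.resize(p[165:240,325:425],None,fx=4,fy=4,interpolation=2)
d=cv2.resize(p[135:210,250:350],None,fx=4,fy=4,interpolation=2)
cv2.imwrite('pics/crop1.png',np.vstack([np.hstack([a,b]),np.hstack([c,d])]))
```

```text
(no output)
```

View pics/crop1.png

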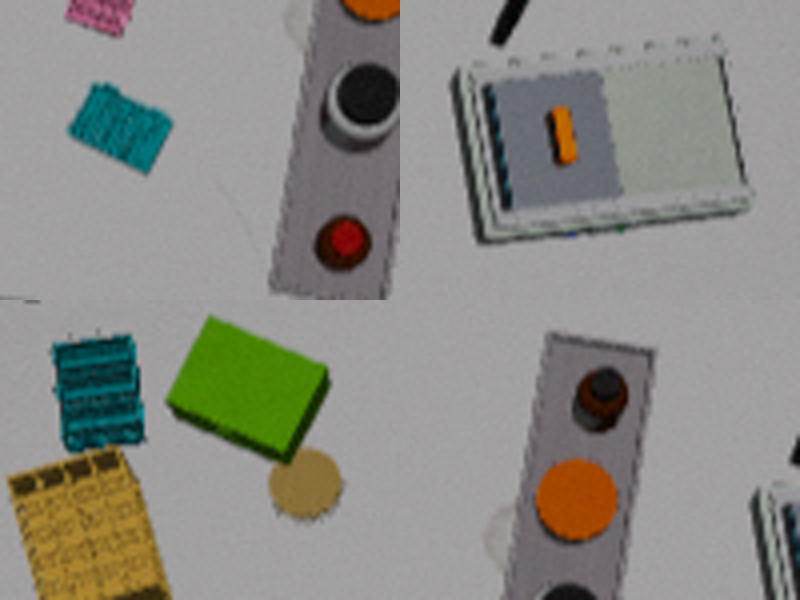

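```bash
cat >> h.py <<'E'
def cloud(n,p,d):
    c=imaging.calibration(n);K=np.array(c['K']);R=cv2.Rodrigues(np.array(c['rvec'],float))[0];t=np.array(c['tvec']).ravel()
    v,u=np.mgrid[:384,:512]; P=np.stack([(u-K[0,2])/K[0,0],(v-K[1,2])/K[1,1],np.ones(u.shape)],-1)*d[...,None]
    return (P-t)@R
def rect(X,m): 
    q=X[m]; r=cv2.minAreaRect(q[:,:2].astype(np.float32)*1000); return np.round(r[0],1),np.round(r[1],1),round(r[2],1),'z',np.round(np.percentile(q[:,2],[5,50,95])*1000,1),len(q)
E
python3 - <<'E'
from h import *
for n in('top','side'):
    f=np.load(n+'0.npz');p,d=f['p'],f['d'];X=cloud(n,p,d)
    H=cv2.cvtColor(p,cv2.COLOR_RGB2HSV).astype(int)
    x,y,z=X[...,0],X[...,1],X[...,2]
    if n=='top': c=world(n,d,230,222,.02); t=world(n,d,366,199,.075); print(c,t)
    near=lambda c,r:(np.hypot(x-c[0],y-c[1])<r)&(d>0)
    teal=(abs(H[...,0]-90)<12)&(H[...,1]>90)
    print(n,'box',rect(X,near(c,.07)&teal&(z>.008)))
    print('box top',rect(X,near(c,.07)&teal&(z>.017)))
    o=(abs(H[...,0]-13)<9)&(H[...,1]>150)
    print('tab',rect(X,near(t,.06)&o&(z>.06)), rect(X,near(t,.06)&o&(z>.07)))
    m=near(t-[0,.05,0],.16)&(z>.035)&(z<.07)&(H[...,1]<80)
    m=cv2.morphologyEx(m.astype(np.uint8),cv2.MORPH_OPEN,np.ones((3,3)))
    l,lab,st,ct=cv2.connectedComponentsWithStats(m); k=1+np.argmax(st[1:,4]); print('reader',rect(X,lab==k))
    m=near((.36,.13),.35)&(z>.03)&(z<.14); 
    l,lab,st,ct=cv2.connectedComponentsWithStats(m.astype(np.uint8))
    for k in range(1,l):
        if st[k,4]>25: print('  obj',np.round(ct[k]),rect(X,lab==k))
E
```

```text
[0.45333956 0.29401261 0.02      ] [ 0.55618383 -0.08654126  0.075     ]
top box (array([457.4, 295.3]), array([66.1, 45.6]), 69.3, 'z', array([ 8.3, 11.8, 18.5]), 111)
box top (array([460.3, 295.2]), array([66.1, 37.9]), 73.1, 'z', array([17.4, 19. , 22.3]), 10)
tab (array([557.2, -85.5]), array([39. , 13.9]), 9.5, 'z', array([70.8, 76.9, 82.1]), 63) (array([557.2, -85.5]), array([39. , 13.9]), 9.5, 'z', array([73.1, 77.2, 82.1]), 60)
reader (array([ 566.1, -121.9]), array([130.5, 200.1]), 13.6, 'z', array([40.1, 48.4, 57.2]), 2842)
  obj [300. 159.] (array([658.4, 110. ]), array([37.4, 32.3]), 75.3, 'z', array([35.8, 58.5, 84.3]), 150)
  obj [293. 185.] (array([575.3, 122.6]), array([58.7, 55.4]), 6.5, 'z', array([62.8, 68.8, 73.1]), 337)
  obj [364. 203.] (array([559.2, -95.9]), array([131.1, 147.5]), 14.4, 'z', array([39.2, 50.9, 59.4]), 1918)
  obj [290. 217.] (array([481.3, 123.7]), array([53.4, 52.3]), 55.4, 'z', array([ 46.4, 116.4, 124. ]), 350)
  obj [285. 251.] (array([386.3, 125.6]), array([35.8, 37.2]), 51.5, 'z', array([46.5, 59.2, 84.2]), 151)
  obj [303. 381.] (array(
[... 490 characters left out ...]
9.9, 199.5]), 13.4, 'z', array([40. , 47. , 55.2]), 3337)
  obj [307. 200.] (array([657.9, 102.9]), array([27.9, 37.5]), 39.5, 'z', array([32.7, 55.1, 81.3]), 217)
  obj [252. 212.] (array([480.4, 116.6]), array([48.3, 51.3]), 54.6, 'z', array([ 35.4,  84.8, 121.5]), 673)
  obj [280. 207.] (array([576.9, 120.9]), array([59.2, 59.5]), 2.8, 'z', array([33.5, 66.8, 70.5]), 392)
  obj [221. 231.] (array([384.9, 118.3]), array([28.9, 35.3]), 76.6, 'z', array([33.7, 56.3, 81.4]), 259)
  obj [325. 255.] (array([ 557.2, -101.1]), array([128.7, 144.4]), 11.5, 'z', array([35.7, 51.6, 62.5]), 2065)
  obj [112. 325.] (array([ 60.5, -16.3]), array([44.4,  8.2]), 71.5, 'z', array([32.3, 52.7, 96.9]), 141)
```

The teal candidates in the top view are the piece at (230,222), alone left of the tray, and the teal rack at (154,118), beside the yellow rack. The first fits: it is isolated, left of the tray and about 66x46 mm. The crop confirms it. The orange tab is at (366,199), and the reader's yaw is about 13.5°.

Emit:
move_arm(jaw=[8,7,6,5,5,5,5,5,5,5], delta_pos=[[2.5,-4.5,0],[5,-9.5,0],[8,-15,0],[11,-20.5,0],[14,-26,0],[17,-31.5,0],[20,-37,0],[23,-42.5,0],[25.5,-48,0],[28,-53,0]], roll=[3,7,11,15,19,23,27,31,33,33])

```text
t: 1.35
eef_pos: [0.4886, 0.0572, 0.2334]
orientation: [-180.0, 0.0, 13.5]
wrist_force: [1.7, 0.4, -0.1]
width: 0.05
gripper_force: 0.0
```

Emit:
move_arm(jaw=[5,5,5,5,5,5,5], delta_pos=[[3,-5,-1],[5,-10,-3],[6.5,-14,-5],[7,-14.6,-7],[7,-14.6,-8.5],[7,-14.6,-8.5],[7,-14.6,-8.5]], roll=[0,0,0,0,0,0,0])

```text
t: 2.22
eef_pos: [0.5586, -0.0861, 0.1494]
orientation: [180.0, -0.1, 13.6]
wrist_force: [-0.0, 0.4, -0.4]
width: 0.0497
gripper_force: 0.0
```

Run:
```python
from h import *
cap('side','side1'); s=sensors.read_state(); print(s['eef_pos'],s['orientation'],s['q'],s['width'])
a=cv2.imread('pics/side1.png')[170:320,220:420]; cv2.imwrite('pics/c2.png',cv2.resize(a,None,fx=4,fy=4,interpolation=2))
```

```text
[ 0.55875703 -0.08604818  0.14964669] [ 1.79974213e+02 -1.08595564e-01  1.36099700e+01] [ 7.67213537e+00  2.05205866e+01 -1.49204736e+01  1.77169290e-02
 -5.44482606e+01  9.59275228e+01] 0.04971869515095538
```

View pics/c2.png

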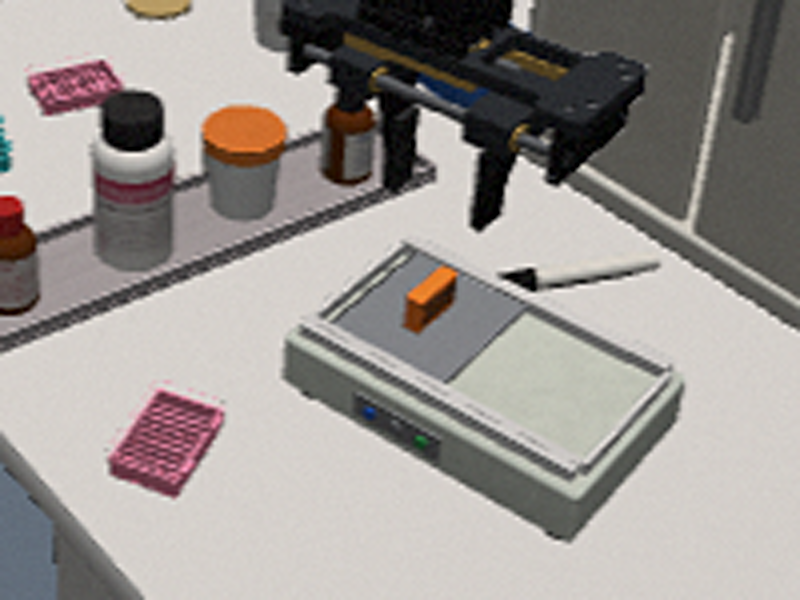

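The open fingers straddle the tab from above, with the tab at crop pixel (430,298). I'll descend and close on it.

Emit:
move_arm(jaw=[5,5,5,5,0.5,0.5,0.5,0.5,0.5], delta_pos=[[0,0,-3],[0,0,-6],[0,0,-7.9],[0,0,-7.9],[0,0,-7.9],[0,0,-7.9],[0,0,-7.9],[0,0,-7.9],[0,0,-7.9]], roll=[0,0,0,0,0,0,0,0,0], force=15)

```text
t: 3.4
eef_pos: [0.5583, -0.0867, 0.0698]
orientation: [180.0, -0.0, 13.5]
wrist_force: [-0.1, -0.7, 1.2]
width: 0.012
gripper_force: 15.0
```

Emit:
move_arm(jaw=[0.5,0.5,0.5,0.5,0.5,0.5,0.5,0.5,0.5,0.5], delta_pos=[[0.25,-1,0],[0.5,-2,0],[0.7,-3,0],[0.95,-4,0],[1.2,-5,0],[1.4,-6,0],[1.65,-7,0],[1.9,-8,0],[2.05,-8.5,0],[2.1,-8.85,0]], roll=[0,0,0,0,0,0,0,0,0,0])

```text
t: 4.65
eef_pos: [0.5781, -0.1695, 0.0697]
orientation: [-179.5, 0.0, 13.5]
wrist_force: [-4.8, 29.6, 14.0]
width: 0.0146
gripper_force: 15.0
```

Emit:
move_arm(jaw=[0.5,0.5,0.5], delta_pos=[[0.02,-0.1,0],[0.05,-0.2,0],[0.05,-0.2,0]], roll=[0,0,0])

```text
t: 5.03
eef_pos: [0.5783, -0.1705, 0.0696]
orientation: [-179.5, 0.1, 13.5]
wrist_force: [-5.6, 29.5, 14.3]
width: 0.0166
gripper_force: 15.0
```

Emit:
move_arm(jaw=[1.6,3,5,5,5,5,5,5], delta_pos=[[-0.05,0.2,0],[-0.1,0.4,0],[-0.1,0.4,0],[-0.1,0.4,0],[-0.1,0.4,3],[-0.1,0.4,8],[-1,5,13],[-2,11,16]], roll=[0,0,0,0,0,0,0,0])

```text
t: 6.02
eef_pos: [0.5619, -0.0775, 0.2265]
orientation: [179.9, -0.2, 13.3]
wrist_force: [-0.1, 0.6, -0.4]
width: 0.0499
gripper_force: 0.0
```

Emit:
move_arm(jaw=[6,7,8,8,8,8,8,8,8,8], delta_pos=[[-1,5,0],[-2,10,0],[-3,15,0],[-4,20,0],[-5,25,0],[-6,30,0],[-7.5,33,0],[-9.5,35.5,0],[-9.8,36,0],[-9.8,36,0]], roll=[8,16,24,32,40,48,54,54,54,54])

```text
t: 7.28
eef_pos: [0.4637, 0.2827, 0.2242]
orientation: [180.0, 0.0, 67.5]
wrist_force: [-0.0, -1.0, -0.1]
width: 0.0802
gripper_force: 0.0
```

Run:
```python
from h import *
for n in('top','side'):
    p,d=cap(n,n+'2');X=cloud(n,p,d)
    H=cv2.cvtColor(p,cv2.COLOR_RGB2HSV).astype(int); x,y,z=X[...,0],X[...,1],X[...,2]
    near=lambda c,r:(np.hypot(x-c[0],y-c[1])<r)&(d>0)
    o=(abs(H[...,0]-13)<9)&(H[...,1]>150); print(n,'tab',rect(X,near((.58,-.17),.06)&o&(z>.065)))
    R=cv2.Rodrigues(np.array([0,0,np.radians(13.5)]))[0]
    dark=near((.555,-.08),.06)&(H[...,2]<70)&(z>.03)&(z<.06); print('glass',rect(X,dark))
    np.save(n+'2X.npy',X)
a=cv2.imread('pics/top2.png')[160:235,325:425];b=cv2.imread('pics/side2.png')[220:310,285:405]
cv2.imwrite('pics/c3.png',np.vstack([cv2.resize(a,(400,300),interpolation=2),cv2.resize(b,(400,300),interpolation=2)]))
print(sensors.read_state()['eef_pos'],sensors.read_state()['orientation'])
```

```text
top tab (array([ 575.8, -165.9]), array([38.2, 13.6]), 14.7, 'z', array([71.4, 76.3, 80.6]), 68)
glass (array([556.1, -70.8]), array([93.1, 96.7]), 12.6, 'z', array([36.9, 45.2, 50.9]), 181)
side tab (array([ 577.4, -169.5]), array([41., 11.]), 14.9, 'z', array([66.4, 76.2, 78.5]), 97)
glass (array([565.3, -78.6]), array([87.3, 80.4]), 13.1, 'z', array([43. , 45. , 47.4]), 111)
[0.46396474 0.28227563 0.22426881] [1.79996427e+02 2.16986439e-02 6.74545127e+01]
```

View pics/c3.png

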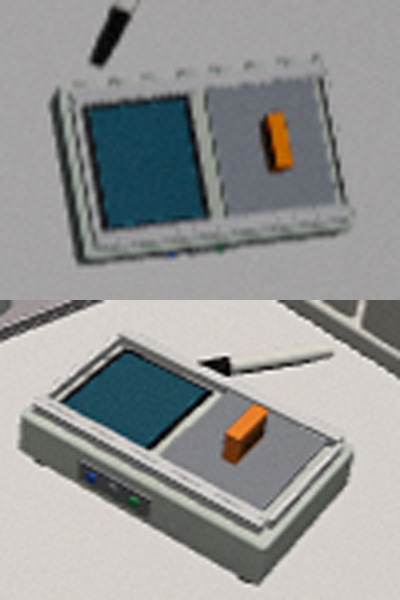

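View pics/side2.png

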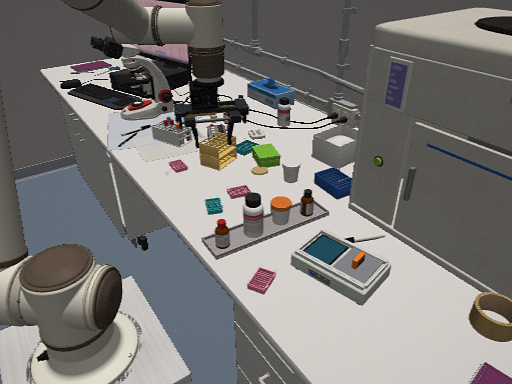

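Run:
```python
from h import *
c,s=np.cos(np.radians(13.5)),np.sin(np.radians(13.5))
for n,box in(('top',(340,180,380,222)),('side',(300,228,350,270))):
    f=np.load(n+'2.npz');p,d=f['p'],f['d']
    H=cv2.cvtColor(p,cv2.COLOR_RGB2HSV).astype(int)
    m=np.zeros(d.shape,bool); m[box[1]:box[3],box[0]:box[2]]=1
    m&=(abs(H[...,0]-98)<14)&(H[...,1]>110)
    m=cv2.morphologyEx(m.astype(np.uint8),cv2.MORPH_OPEN,np.ones((3,3)))
    v,u=np.nonzero(m); W=np.array([world(n,d,a,b,.046) for a,b in zip(u,v)])
    r=cv2.minAreaRect((W[:,:2]*1000).astype(np.float32)); print(n,r,W.mean(0)*1000,len(u))
    # housing rect
    X=cloud(n,p,d);x,y,z=X[...,0],X[...,1],X[...,2]
    m=(np.hypot(x-.565,y+.124)<.16)&(z>.035)&(z<.07)&(d>0)
    k,lab,st,ct=cv2.connectedComponentsWithStats(m.astype(np.uint8)); R=rect(X,lab==1+np.argmax(st[1:,4])); print(R)
    q=X[lab==1+np.argmax(st[1:,4])]*1000
    print('along y',np.percentile((q[:,0]-555)*-s+(q[:,1]+80)*c,[.5,99.5]),'x',np.percentile((q[:,0]-555)*c+(q[:,1]+80)*s,[.5,99.5]))
f=np.load('top2.npz');X=cloud('top',f['p'],f['d'])
# box on pixels, enclosed by teal colour incl low z, plane z=.011
for n,cc in(('top',(230,222)),('side',(213,206))):
    f=np.load(n+'0.npz');p,d=f['p'],f['d'];H=cv2.cvtColor(p,cv2.COLOR_RGB2HSV).astype(int)
    m=(abs(H[...,0]-90)<14)&(H[...,1]>90); v,u=np.nonzero(m); k=np.hypot(u-cc[0],v-cc[1])<22
    for zz in(0,.011,.022):
        W=np.array([world(n,d,a,b,zz) for a,b in zip(u[k],v[k])]); print('box',n,zz,cv2.minAreaRect((W[:,:2]*1000).astype(np.float32)))
    h=cloud(n,p,d)[v[k],u[k],2]*1000; print(np.percentile(h,[5,25,50,75,90,98]))
```

```text
top ((557.3235473632812, -79.03752899169922), (89.22462463378906, 71.64314270019531), 13.08322525024414) [557.10471563 -78.97139485  46.        ] 734
(array([ 565.3, -121.5]), array([132.1, 200.1]), 13.4, 'z', array([40.6, 49. , 57.3]), 2925)
along y [-139.40252489   55.80562499] x [-63.75787335  64.75608326]
side ((561.1820678710938, -80.02030944824219), (81.63618469238281, 71.53011322021484), 13.175383567810059) [560.35723838 -81.1237026   46.        ] 643
(array([ 564.5, -125.5]), array([128.4, 199.7]), 13.6, 'z', array([39.8, 49.6, 55.6]), 3408)
along y [-145.74359103   46.71264341] x [-64.30000917  60.55799905]
box top 0 ((459.5968322753906, 296.6853332519531), (66.9878158569336, 45.61720657348633), 70.06183624267578)
box top 0.011 ((458.05560302734375, 296.0286560058594), (66.45809173583984, 45.25650405883789), 70.06187438964844)
box top 0.022 ((456.5142517089844, 295.3719787597656), (65.92835235595703, 44.895755767822266), 70.06183624267578)
[-2.41430006  1.02139172  4.40743341  9.81737687 13.82323762 18.8589843 ]
box side 0 ((463.6354064941406, 302.0777893066406), (83.71885681152344, 46.29002380371094), 67.26522827148438)
box side 0.011 ((456.1277160644531, 287.5341796875), (82.4006576538086, 45.5611572265625), 67.26520538330078)Traceback (most recent call last):
  File "<stdin>", line 23, in <module>
  File "h.py", line 6, in world
    c=imaging.calibration(n);K=np.array(c['K']);R=cv2.Rodrigues(np.array(c['rvec'],float))[0];t=np.array(c['tvec']).ravel()
ValueError: time passes only in moves, steps and waits
```

Glass centre is about (557.3, -80.0), yaw 13.3°. The tab's reader y went from about -6.6 to -89.8 mm, so the shutter, which began slightly open, is now fully open. The pictures show the window clear. Next is the box.

Emit:
move_arm(jaw=[6,6,6,6,6], delta_pos=[[-0.6,1.3,-4],[-0.6,1.3,-9],[-0.6,1.3,-14],[-0.6,1.3,-17],[-0.6,1.3,-17]], roll=[1.5,1.5,1.5,1.5,1.5])

```text
t: 8.0
eef_pos: [0.4568, 0.294, 0.0522]
orientation: [-179.9, 0.3, 68.9]
wrist_force: [-0.1, -1.4, 0.4]
width: 0.0601
gripper_force: 0.0
```

Run:
```python
from h import *
cap('side','side3'); cap('top','top3'); s=sensors.read_state(); print(s['eef_pos'],s['orientation'],s['width'])
a=cv2.imread('pics/side3.png')[150:240,160:280];b=cv2.imread('pics/top3.png')[170:260,180:300]; cv2.imwrite('pics/c4.png',np.hstack([cv2.resize(k,(400,300),interpolation=2) for k in(a,b)]))
```

```text
[0.45852195 0.29622573 0.0552882 ] [ 1.79944410e+02 -6.83577518e-02  6.90001059e+01] 0.05992949150109137
```

View pics/c4.png

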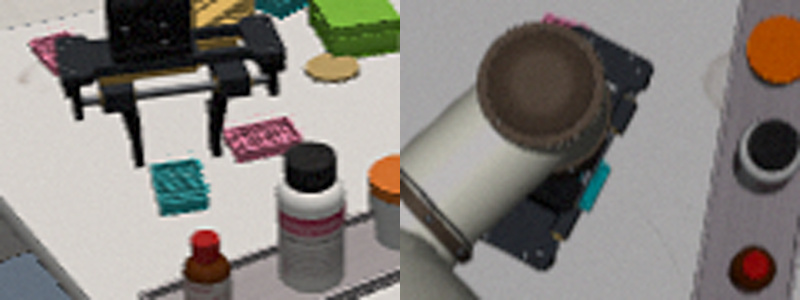

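The fingers straddle the teal box, at (180,187) in the left crop, and clear the pink one at (265,138). I'll descend and grip.

Emit:
move_arm(jaw=[6,6,6,6,4,4,4,4,4], delta_pos=[[0,0,-1.5],[0,0,-3],[0,0,-4],[0,0,-4],[0,0,-4],[0,0,-4],[0,0,-4],[0,0,-4],[0,0,-4]], roll=[0,0,0,0,0,0,0,0,0], force=15)

```text
t: 9.22
eef_pos: [0.4576, 0.2964, 0.0148]
orientation: [180.0, -0.0, 69.0]
wrist_force: [-0.5, -0.1, 2.7]
width: 0.0451
gripper_force: 15.0
```

Emit:
move_arm(jaw=[4,4,4,4,4,4,4,4,4,4], delta_pos=[[0,0,0.5],[0,0,1.5],[0,0,3],[0,0,6],[0,0,9],[0,0,12],[0,0,15],[0,0,18],[0,0,20],[0,0,20]], roll=[0,0,0,0,0,0,0,0,0,0])

```text
t: 10.48
eef_pos: [0.4579, 0.2967, 0.217]
orientation: [179.9, -0.3, 69.0]
wrist_force: [0.0, 0.6, -0.6]
width: 0.0451
gripper_force: 15.0
```

Emit:
move_arm(jaw=[4,4,4,4,4,4,4,4,4,4], delta_pos=[[0.5,-2,0],[1,-5,0],[2,-9,0],[3,-13,0],[4,-17,0],[5.5,-22,0],[7,-27,0],[8.5,-32,0],[9.5,-35.5,0],[9.9,-37.6,0]], roll=[-4,-9,-15,-22,-29,-36,-43,-50,-54,-55.6])

```text
t: 11.72
eef_pos: [0.5554, -0.0826, 0.2128]
orientation: [-180.0, 0.2, 13.1]
wrist_force: [-0.3, 0.6, -0.7]
width: 0.0452
gripper_force: 15.0
```

Emit:
move_arm(jaw=[4,4,4,4,4,4,4], delta_pos=[[0,0,0],[0,0,-2],[0,0,-5],[0,0,-8],[0,0,-10],[0,0,-10],[0,0,-10]], roll=[0,0,0,0,0,0,0])

```text
t: 12.6
eef_pos: [0.5567, -0.0796, 0.1151]
orientation: [180.0, -0.0, 13.5]
wrist_force: [0.1, -0.1, -0.8]
width: 0.0452
gripper_force: 15.0
```

Run:
```python
from h import *
p,d=cap('side','side4'); p2,d2=cap('top','top4'); s=sensors.read_state(); print(s['eef_pos'],s['orientation'],s['width'],s['wrist_force'])
a=cv2.imread('pics/side4.png')[170:290,260:420];b=cv2.imread('pics/top4.png')[130:250,270:430]; cv2.imwrite('pics/c5.png',np.hstack([cv2.resize(k,(400,300),interpolation=2) for k in(a,b)]))
e=s['eef_pos']
for n,p,d in(('side',p,d),('top',p2,d2)):
    X=cloud(n,p,d);H=cv2.cvtColor(p,cv2.COLOR_RGB2HSV).astype(int)
    m=(np.linalg.norm(X-e,axis=-1)<.07)&(abs(H[...,0]-90)<12)&(H[...,1]>90)&(d>0)
    if m.sum()>5:
        q=(X[m]-e)*1000;c,sn=np.cos(np.radians(13.4)),np.sin(np.radians(13.4))
        print(n,m.sum(),'x',np.percentile(q[:,0]*c+q[:,1]*sn,[1,10,90,99]),'y',np.percentile(-q[:,0]*sn+q[:,1]*c,[1,10,90,99]),'z',np.percentile(q[:,2],[1,10,50,90,99]))
```

```text
[ 0.55702947 -0.07966833  0.11555213] [ 1.79978074e+02 -1.22803881e-01  1.34429201e+01] 0.04540142352769791 [ 0.91136094 -0.00476244 -0.88833742]
side 426 x [-36.60516796 -34.84961462  19.16135234  30.09760653] y [-31.85765105 -21.87414856  20.04655631  27.37085939] z [-69.21368748 -13.269462    -7.03997577  -0.19452144  38.9419596 ]
top 75 x [-36.61781349 -35.79399949 -24.21037921 -21.63810542] y [-22.04284544 -18.9617251   18.01641025  23.21835624] z [-20.53001901 -16.37365871  -9.94222238  -0.3267948    6.44499241]
```

View pics/c5.png

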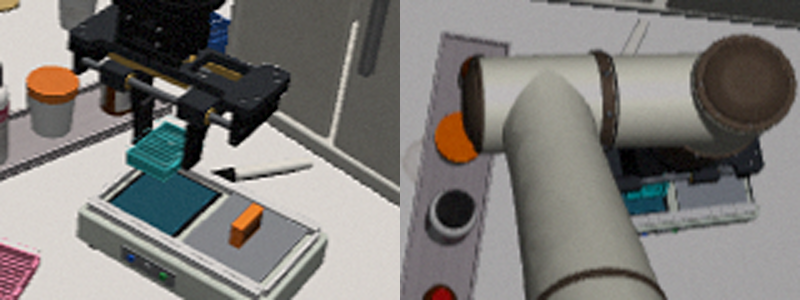

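The box is held level above the clear window (left crop: box at (158,148), glass at (165,200)), sitting about 2 mm towards reader -x. The bottles are undisturbed. I'll lower it slowly.

Emit:
move_arm(jaw=[4,4,4,4,4,4,4,4], delta_pos=[[0.1,0,-0.8],[0.2,0,-1.6],[0.2,0,-2.4],[0.2,0,-3.2],[0.2,0,-3.8],[0.2,0,-4.2],[0.2,0,-4.2],[0.2,0,-4.2]], roll=[0,0,0,0,0,0,0,0])

```text
t: 13.7
eef_pos: [0.5587, -0.0798, 0.0726]
orientation: [180.0, -0.0, 13.4]
wrist_force: [0.2, -0.4, -0.9]
width: 0.045
gripper_force: 15.0
```

Run:
```python
from h import *
p,d=cap('side','side5'); s=sensors.read_state(); print(s['eef_pos'],s['orientation'],s['width'],s['wrist_force'])
X=cloud('side',p,d);H=cv2.cvtColor(p,cv2.COLOR_RGB2HSV).astype(int)
g=np.array([.5573,-.080,0]);m=(np.hypot(X[...,0]-g[0],X[...,1]-g[1])<.06)&(X[...,2]>.052)&(abs(H[...,0]-88)<10)&(H[...,1]>90)&(H[...,2]>90)
q=(X[m]-g)*1000;c,sn=np.cos(np.radians(13.3)),np.sin(np.radians(13.3))
print(m.sum(),'x',np.percentile(q[:,0]*c+q[:,1]*sn,[1,10,90,99]),'y',np.percentile(-q[:,0]*sn+q[:,1]*c,[1,10,90,99]),'z',np.percentile(q[:,2],[1,10,50,90,99]))
a=cv2.imread('pics/side5.png')[200:290,280:400]; cv2.imwrite('pics/c6.png',cv2.resize(a,(800,600),interpolation=2))
```

```text
[ 0.55865698 -0.07980037  0.07272139] [ 1.79991884e+02 -4.07128384e-02  1.34366389e+01] 0.04493608117785941 [-1.06993211 -0.32755723 -1.02809349]
255 x [-34.23580383 -31.96115045  19.03016736  32.6668128 ] y [-24.72250134 -18.40287642  19.1538026   21.54227801] z [57.79662105 63.05954109 66.51572282 71.73318958 79.02790659]
```

View pics/c6.png

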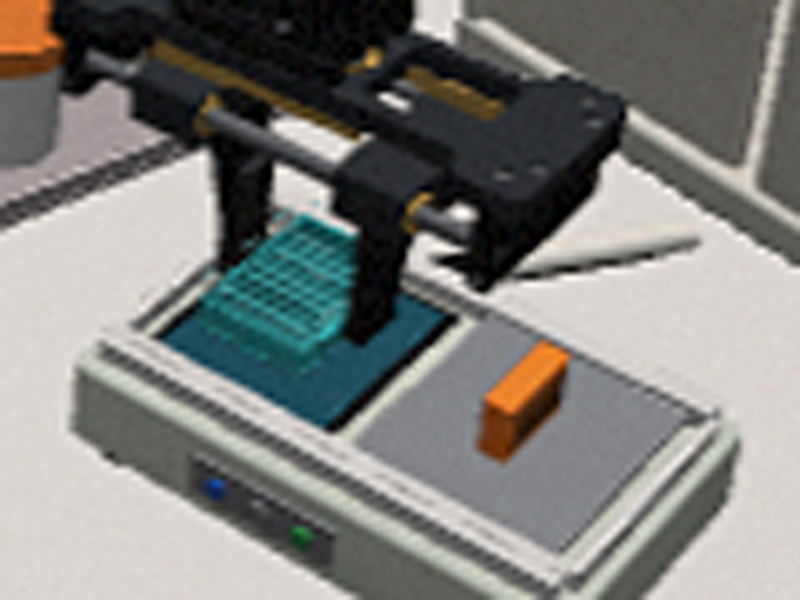

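Emit:
move_arm(jaw=[4,4,4,4,4,4], delta_pos=[[0,0,-0.1],[0,0,-0.15],[0,0,-0.15],[0,0,-0.15],[0,0,-0.15],[0,0,-0.15]], roll=[0,0,0,0,0,0])

```text
t: 14.5
eef_pos: [0.5584, -0.0799, 0.0709]
orientation: [180.0, -0.0, 13.4]
wrist_force: [0.2, 0.3, -0.3]
width: 0.0451
gripper_force: 15.0
```

```bash
python3 -c "
from plant import *
s=sensors.read_state();print(s['eef_pos'],s['wrist_force'],s['width'],s['t'])
print(job_done())"
```

```text
[ 0.55838889 -0.07985659  0.07091917] [ 0.20607801  0.32083012 -0.31811715] 0.04511255448760248 14.5
the job is handed in; nothing more can be done
None
```

The job is handed in at 14.5 s: the shutter was pushed to its stop (about 90 mm by camera), and the teal box is held level about 1 cm above the glass, centred to about 1–2 mm, long side along the window's, with no sign of contact with the reader and no bottle seen disturbed in the pictures.

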